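# Open the tall lens box on the packing stand

## Task

The tall cardboard lens box sits in the nest of the plywood stand. Push the stand's sliding metal fork all the way in over the box's foot so that it holds the base down, and only then draw the tight, deep lid straight up off it. Set the lid down gently, mouth down and upright, in the middle of the black rubber mat, leaving the base seated in its nest with the fork still pushed in.

Things in the scene. Friction and masses are not known exactly. Their poses are not given: they have to be found in the camera images.
- lid_mid (a point): Centre of the cardboard lid, a hollow box open below: 64 mm long (x), 48 wide (y), 84 high (z up), walls 2.5, 0.1 kg. Grip it from above across the 48 mm, near the top. Starts with mouth 20 and top 104 mm above the table, axes parallel to case_foot. Tight fit: drawing it off takes 8 to 13 N until it has risen 74 mm, and an unheld base comes up with it. (A squat 50 mm box nearby is another.)
- case_foot (a point): Middle of the foot of the tall box's base (0.4 kg, loose), 15 mm above the table. Foot 84 (x) x 78 (y) x 10 mm, in a shallow nest on a fixed plywood stand 250 x 120 mm, 10 mm thick, with rails along its long sides to 28 mm above the table. Base walls 56 x 40 mm, reaching 94 mm above the table. x: along the stand, the way the fork is pushed in; z up.
- keeper_grip (a point): Black upright handle block of the aluminium fork, 20 x 20 mm, from 28 to 68 mm above the table; point on its centre line, 51.5 mm up. Slides only along x of case_foot (axes parallel), friction 2 N, stays where left. Starts 144 to 156 mm from case_foot in -x; fully in, at its stop, 90 mm, with the tines 1.5 mm above the foot on both sides of the lid.
- mat_mid (a point): Middle of the top face of the black rubber mat, 130 x 130 mm and 4 mm thick, fixed flat on the table, to the left or the right of the stand; z up. A lid standing on it has its centre 46 mm above the table.

How it is judged:
By the outcome, as a careful person would: the job done as asked, in the order asked, and still so for the second after the job is handed in, with the robot touching nothing.
It also fails if it takes over 51 s, if anything falls off the work surface, if the arm or the gripper's body presses on something with over 40 N, if the wrist force passes 120 N, or if a joint passes its speed limit or range.

## Robot

A 6-joint arm with a two-finger parallel gripper is mounted at the origin on the work surface. World frame = base frame: x ahead of the robot, y to its left, z up, the work surface at z = 0. Lengths are in m, angles in rad, forces in N, time in s.
With the tool pointing down it reaches from about 0.275 to 0.875 m from the base axis. Payload 12.5 kg.
Tool frame: the origin (TCP) lies at the centre of the arm's flange, where the gripper is bolted on; the fingertips stand 173 mm ahead of it and the grasp point (between the pads) lies 155 mm ahead of it; z points along the fingers, y is the line along which they close (so a half turn about z gives the same grasp; the last joint's range is limited). The gripper opens to 85 mm and grips with 20 to 120 N. Pads are 22 mm wide; open, the fingers measure 114 mm over their backs; the gripper's body (76 mm by 85 mm) begins 54 mm behind the grasp point. The pads swing forward as they close: fully open they stand 13 mm farther back than shut.
Start: joints at [1.104, 0.351, 1.652, -0, 1.139, -0.085], TCP at [0.205, 0.51, 0.405] pointing down, gripper open.
Joint ranges: [-2.75, 2.75], [-0.79, 2.1], [0.01, 2.65], [-1.57, 4.71], [0.07, 3.14], [-2.87, 2.87]. Speed limits (rad/s): [2.22, 2.22, 2.79, 3.14, 3.14, 3.14].

## Interface

Orientations are given as a unit quaternion [x, y, z, w].
In Python, from workcell import arm, grab_frame, spotter gives the robot as it stands. The module is installed in compiled form; this text tells all that it offers.
- The arm moves only by the tool move_arm, never from a script. Its argument "commands" is a list of rows, each a list of 5 numbers: the gripper's target within -1 to 1 (fully open at 1, half-way at 0, shut at -1), then the shift along the tool's x, y, z in mm, then the turn about the tool's z in degrees. In form: [[claw, tx, ty, tz, turn], ...]. A call has 1 to 5 rows; each row shifts and turns the commanded pose from where the row before left it, along the tool's axes as they then stand; what a row does not reach is not made up. A row lasts 1/8 s, in which the tool goes at most 62.5 mm and 10.7 degrees, less where a joint would pass 70% of its speed; a pose out of reach is approached as far as the arm can. A call with a gripper value outside its range is refused whole. The fingers move at their own pace and stop on an object; "grip_force" is the grip in N (left out, the last holds). Time passes only in rows, so rows that do not move let the fingers close. It gives the time, the measured TCP pose, the force, the opening and the grip force at its end, in the units of the state.
- arm.state(): the state, without advancing time (a new reading comes with each control period).
- grab_frame(name): name is "scene" or "side" or "wrist"; returns a dict with "pixels" (400x640x3 uint8, blue, green, red), "K" (3x3 intrinsics, pixels), "origin" and "rotation" of the camera in the world. Camera axes: x right, y down, z forward; pixel columns grow to the right and rows downward; lengths in m; the calibration is good to about 2 mm. The wrist camera is an equidistant fisheye: a pixel r from the principal point sees the ray r / f radians off the axis. A picture is of the moment at which its call begins. There is no depth.
- arm.hand_in(): hands the job in; it is judged then, once.
Trained networks look in a picture, given as the dict that the camera call returned (one of the last four; its "shot" number tells which), for a name from the list of things; names that differ only in an ending like _2 or _b are one class to them, and where a whole thing is asked for, a point or a joint stands for the part that bears it (a point fixed in the world has none). Each returns a list of dicts, best first, with "conf" (0 to 1); they miss things now and then, are a little off and sometimes report something else, mostly with a low value. They report only what shows in the picture. A call takes as long as a camera call.
- spotter.recognise(picture, name): "box" ([centre column, centre row, width, height] in pixels, round what is visible of it).
- spotter.spot_point(picture, name): "at" ([column, row] in pixels: a listed point, or the origin of a listed thing).
The state is a dict: "time": time; "joint_pos": joint angles; "joint_vel": joint speeds; "joint_torque": joint torques, N m; "tcp_pos": TCP position; "eef_rot": TCP orientation; "ft_force": force on the tool from outside, world axes, zero at the start; "moment": the same for the moment, N m; "grip_width": finger opening in m; "grip_force": force on a finger pad.
Only numpy, scipy, OpenCV 4.12 (cv2) and the standard library are available. Lean on these libraries where they do the work, as an engineer would, in place of code of your own. Each camera call takes 0.05 s, during which the arm holds its last target. There are 200 camera calls.

## Working session

There is one attempt and no reset: what is moved stays moved. The work goes in short steps, Python scripts to look and compute and a tool call to move; the robot and the scene stay as the last step left them, time stands still between calls to the robot, and variables do not carry over. Pictures are saved under pics/ and viewed, at most 10 in all, crops included, and the job is handed in when it is done.

Besides the shell and the picture viewer there is one more tool, called after "Call:" by a JSON object that holds its "name" and its "arguments". move_arm: Moves the arm, as the interface text tells. Its arguments: {"type":"object","properties":{"commands":{"type":"array"},"grip_force":{"type":"number"}},"required":["commands"]}

```bash
mkdir -p pics; cat > h.py <<'E'
import numpy as np, cv2
from workcell import arm, grab_frame, spotter
def ray(f,uv):
    K=np.array(f["K"]);x=(uv[0]-K[0,2])/K[0,0];y=(uv[1]-K[1,2])/K[1,1]
    if f["name"]=="wrist":
        r=np.hypot(x,y);d=np.array([x/r*np.sin(r),y/r*np.sin(r),np.cos(r)]) if r>1e-9 else np.array([0,0,1.])
    else: d=np.array([x,y,1.])
    d=np.array(f["rotation"])@d
    return np.array(f["origin"]),d/np.linalg.norm(d)
def onz(f,uv,z):
    o,d=ray(f,uv);return o+d*(z-o[2])/d[2]
def grab(n):
    f=grab_frame(n);f=dict(f);f["name"]=n;return f
def tri(rs):
    A=sum(np.eye(3)-np.outer(d,d) for o,d in rs);b=sum((np.eye(3)-np.outer(d,d))@o for o,d in rs)
    return np.linalg.solve(A,b)
E
python3 - <<'E'
from h import *
np.set_printoptions(precision=4,suppress=True)
Z=dict(lid_mid=.062,case_foot=.015,keeper_grip=.0515,mat_mid=.004)
R={k:[] for k in Z}
for n in("scene","side","wrist"):
    g=grab_frame(n);f=dict(g);f["name"]=n
    cv2.imwrite(f"pics/{n}0.png",g["pixels"])
    print(n,f["origin"],np.array(f["K"])[0,0])
    for k in Z:
        for p in spotter.spot_point(g,k)[:3]:
            print(n,k,round(p["conf"],2),np.round(p["at"],1),onz(f,p["at"],Z[k]))
print(arm.state())
E
```

```text
scene [ 1.0858 -0.2964  0.5941] 370.13513189295224Traceback (most recent call last):
  File "<stdin>", line 11, in <module>
  File "h.py", line 11, in onz
    o,d=ray(f,uv);return o+d*(z-o[2])/d[2]
        ~~~^^^^^^
  File "h.py", line 8, in ray
    d=np.array(f["rotation"])@d
      ~~~~~~~~~~~~~~~~~~~~~~~^~
ValueError: matmul: Input operand 1 has a mismatch in its core dimension 0, with gufunc signature (n?,k),(k,m?)->(n?,m?) (size 3 is different from 4)
```

```bash
sed -i 's/np.array(f\["rotation"\])@d/Rotation.from_quat(f["rotation"]).apply(d)/; 1a from scipy.spatial.transform import Rotation' h.py
cat > look.py <<'E'
from h import *
import sys
np.set_printoptions(precision=4,suppress=True)
Z=dict(lid_mid=.062,case_foot=.015,keeper_grip=.0515,mat_mid=.004)
tag=sys.argv[1]
for n in sys.argv[2:]:
    g=grab_frame(n);f=dict(g);f["name"]=n
    cv2.imwrite(f"pics/{n}{tag}.png",g["pixels"])
    print(n,f["origin"],f["rotation"])
    for k in Z:
        for p in spotter.spot_point(g,k)[:3]:
            print(n,k,round(p["conf"],2),np.round(p["at"],1),onz(f,p["at"],Z[k]))
s=arm.state();print({k:np.round(s[k],4) for k in("time","joint_pos","tcp_pos","eef_rot","ft_force","grip_width")})
E
python3 look.py 0 scene side wrist
```

```text
scene [ 1.0858 -0.2964  0.5941] [ 0.7789  0.4784 -0.2149 -0.3438]
scene lid_mid 0.96 [342.  175.8] [0.5231 0.042  0.062 ]
scene case_foot 0.72 [341.7 192.8] [0.5283 0.0402 0.015 ]
scene keeper_grip 0.63 [279.9 180.7] [ 0.4627 -0.0865  0.0515]
scene mat_mid 0.63 [406.7 165.2] [0.5005 0.2503 0.004 ]
side [0.5087 0.5075 0.679 ] [-0.0412  0.9375 -0.3446  0.0243]
side lid_mid 0.57 [334.1 220.9] [0.5211 0.0457 0.062 ]
side case_foot 0.68 [334.8 234.1] [0.5184 0.0463 0.015 ]
side keeper_grip 0.9 [356.6 178.1] [ 0.4763 -0.0911  0.0515]
side mat_mid 0.7 [337.5 334. ] [0.5009 0.2594 0.004 ]
wrist [0.1414 0.5356 0.3737] [0.8207 0.5554 0.0748 0.1111]
{'time': np.float64(0.85), 'joint_pos': array([ 1.1044,  0.3507,  1.6518,  0.    ,  1.1391, -0.0846]), 'tcp_pos': array([0.2049, 0.5104, 0.4047]), 'eef_rot': array([0.1897, 0.9818, 0.    , 0.    ]), 'ft_force': array([ 0.314 , -0.4277, -0.2846]), 'grip_width': np.float64(0.0854)}
```

View pics/scene0.png

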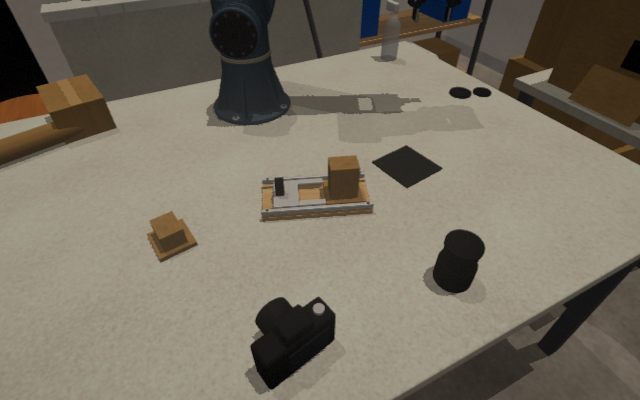

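View pics/side0.png

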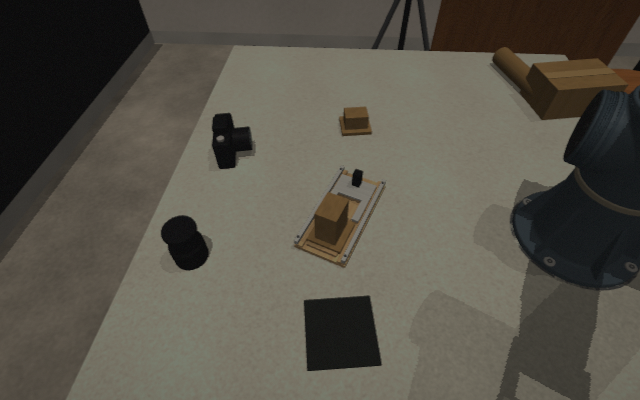

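The scene and side views agree. The stand is near the middle, with the handle at (280,186) in the scene view. The tall box is at (342,177), the mat at (407,166), and the squat decoy at (170,232). I'll move above the handle next.

Call:
{"name": "move_arm", "arguments": {"commands": [[1, -31.3, -29.8, 0, 0], [1, -31.3, -29.8, 0, 0], [1, -31.3, -29.8, 0, 0], [1, -31.3, -29.8, 0, 0], [1, -31.3, -29.8, 0, 0]], "grip_force": 40}}

```text
time: 1.48
tcp_pos: [0.295, 0.3125, 0.4048]
eef_rot: [0.19, 0.982, 0.0, 0.0]
ft_force: [0.2, 0.6, 1.0]
grip_width: 0.0852
grip_force: 0.0
```

Call:
{"name": "move_arm", "arguments": {"commands": [[1, -31.3, -29.8, 0, 0], [1, -31.3, -29.8, 0, 0], [1, -31.3, -29.8, 0, 0], [1, -31.3, -29.8, 0, 0], [1, -31.3, -29.8, 0, 0]]}}

```text
time: 2.1
tcp_pos: [0.3847, 0.1159, 0.4049]
eef_rot: [0.19, 0.982, 0.0, 0.0]
ft_force: [0.9, 1.0, 0.0]
grip_width: 0.0855
grip_force: 0.0
```

Call:
{"name": "move_arm", "arguments": {"commands": [[1, -31.3, -29.8, 0, 0], [1, -31.3, -29.8, 0, 0], [1, -31.3, -29.8, 0, 0], [1, -31.3, -29.8, 0, 0], [1, -31.3, -29.8, 0, 0]]}}

```text
time: 2.72
tcp_pos: [0.4745, -0.0808, 0.4048]
eef_rot: [0.19, 0.982, 0.0, 0.0]
ft_force: [-0.2, 0.7, -0.0]
grip_width: 0.0853
grip_force: 0.0
```

Call:
{"name": "move_arm", "arguments": {"commands": [[1, 0, 0, 0, 10], [1, 0, 0, 0, 10], [1, 0, 0, 0, 10], [1, 0, 0, 0, 10], [1, 0, 0, 0, 10]]}}

```text
time: 3.35
tcp_pos: [0.474, -0.0794, 0.4048]
eef_rot: [0.589, 0.808, 0.0, 0.0]
ft_force: [-0.9, -0.1, -0.1]
grip_width: 0.085
grip_force: 0.0
```

Call:
{"name": "move_arm", "arguments": {"commands": [[1, 0, 0, 0, 10], [1, 0, 0, 0, 10], [1, 0, 0, 0, 10], [1, 0, 0, 0, 10], [1, 0, 0, 0, 0]]}}

```text
time: 3.98
tcp_pos: [0.474, -0.0794, 0.4047]
eef_rot: [0.828, 0.561, 0.0, 0.0]
ft_force: [0.4, -0.6, -0.2]
grip_width: 0.0853
grip_force: 0.0
```

```bash
python3 look.py 1 wrist
```

```text
wrist [ 0.4979 -0.0168  0.3738] [ 0.9731 -0.1871 -0.0254  0.1319]
wrist keeper_grip 0.84 [325.2 186.6] [ 0.4736 -0.0902  0.0515]
{'time': np.float64(4.225), 'joint_pos': array([-0.2627,  0.2243,  1.8246,  0.    ,  1.0926,  0.1169]), 'tcp_pos': array([ 0.474 , -0.0793,  0.4047]), 'eef_rot': array([0.8278, 0.561 , 0.    , 0.    ]), 'ft_force': array([-0.7764, -1.1351, -0.7139]), 'grip_width': np.float64(0.0856)}
```

View pics/wrist1.png

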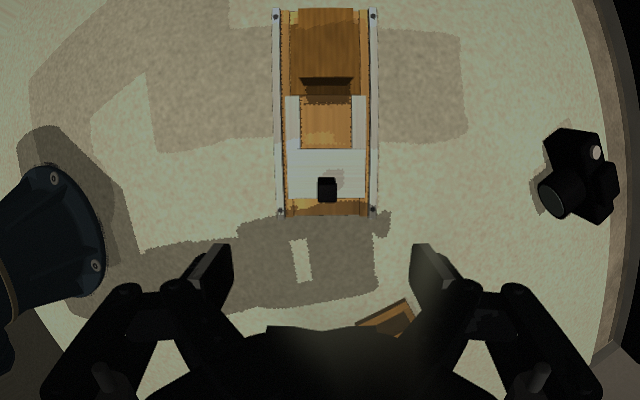

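The stand runs nearly vertical in the wrist view, with its screws at (276,16), (281,211), (373,16) and (373,211). The handle is at (327,190).

```bash
python3 - <<'E'
from h import *
np.set_printoptions(precision=4,suppress=True)
f=grab("wrist")
P=[onz(f,p,.028)[:2] for p in((281,211),(276,16),(373,211),(373,16))]
print(P); 
for a,b in((0,1),(2,3)):
    d=P[b]-P[a];print(np.linalg.norm(d),np.degrees(np.arctan2(d[1],d[0])))
for a,b in((0,2),(1,3)):
    d=P[b]-P[a];print(np.linalg.norm(d),np.degrees(np.arctan2(d[1],d[0]))+90)
im=f["pixels"];g=im[165:215,300:355].max(axis=2);m=(g<60).astype(np.uint8)
n,l,s,c=cv2.connectedComponentsWithStats(m);i=1+np.argmax(s[1:,4]);x,y,w,h=s[i][:4]+np.array([300,165,0,0]);print(x,y,w,h)
# handle: bottom row = top face's rear edge (z .068); top row = foot of the front face (z .028)
for u in(x,x+w): print(onz(f,(u,y+h),.068),onz(f,(u,y),.068),onz(f,(u,y),.028))
print("center line mid",np.mean(P,axis=0)); v=arm.state()["eef_rot"];print(np.degrees(2*np.arctan2(v[1],v[0])), "tool x yaw")
E
```

```text
[array([ 0.4126, -0.1038]), array([0.4936, 0.108 ]), array([ 0.5136, -0.1441]), array([0.5946, 0.0684])]
0.22676376741976778 69.06024692840137
0.22735867991839342 69.15384965077261
0.10880494449948071 68.25706034580828
0.10842681737838307 68.5684878472958
318 177 19 26
[ 0.4616 -0.0999  0.068 ] [ 0.4717 -0.0745  0.068 ] [ 0.4683 -0.0821  0.028 ]
[ 0.4798 -0.1071  0.068 ] [ 0.4896 -0.0816  0.068 ] [ 0.4885 -0.0901  0.028 ]
center line mid [ 0.5036 -0.0179]
68.22119534538602 tool x yaw
```

Call:
{"name": "move_arm", "arguments": {"commands": [[0, -14, 6, 30, -0.6], [0, 0, 0, 42, 0], [0, 0, 0, 42, 0], [0, 0, 0, 42, 0], [0, 0, 0, 20, 0]], "grip_force": 25}}

```text
time: 4.9
tcp_pos: [0.4739, -0.0945, 0.2267]
eef_rot: [0.825, 0.565, -0.001, -0.001]
ft_force: [-0.7, -0.0, 1.2]
grip_width: 0.0423
grip_force: 0.0
```

Call:
{"name": "move_arm", "arguments": {"commands": [[0, 0, 0, 20, 0], [0, 0, 0, 0, 0]]}}

```text
time: 5.15
tcp_pos: [0.4741, -0.0945, 0.2078]
eef_rot: [0.825, 0.565, -0.001, -0.001]
ft_force: [0.4, 0.5, 0.1]
grip_width: 0.0426
grip_force: 0.0
```

```bash
python3 look.py 2 wrist side
```

```text
wrist [ 0.4973 -0.0317  0.1768] [ 0.9741 -0.182  -0.026   0.1319]
wrist keeper_grip 0.71 [321.1 264.5] [ 0.4731 -0.0934  0.0515]
side [0.5087 0.5075 0.679 ] [-0.0412  0.9375 -0.3446  0.0243]
side lid_mid 0.91 [334.  217.5] [0.5219 0.0368 0.062 ]
side case_foot 0.56 [331.8 232.2] [0.5253 0.0418 0.015 ]
side keeper_grip 0.94 [354.3 179.3] [ 0.4815 -0.0868  0.0515]
side mat_mid 0.92 [340.8 336.2] [0.4947 0.2628 0.004 ]
{'time': np.float64(5.65), 'joint_pos': array([-0.293 ,  0.544 ,  1.9563, -0.    ,  0.6408,  0.0782]), 'tcp_pos': array([ 0.4745, -0.0946,  0.209 ]), 'eef_rot': array([0.8255, 0.5645, 0.0002, 0.0002]), 'ft_force': array([-0.3224,  0.4066,  1.1022]), 'grip_width': np.float64(0.0427)}
```

View pics/wrist2.png

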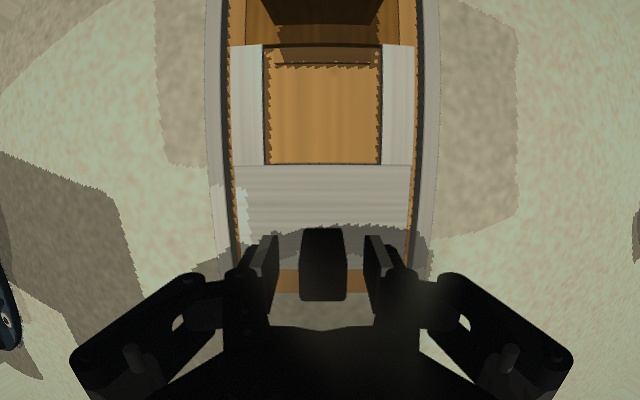

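The handle at (323,265) sits centred between the pads, so I'll close on it.

Call:
{"name": "move_arm", "arguments": {"commands": [[-1, 0, 0, 0, 0], [-1, 0, 0, 0, 0], [-1, 0, 0, 0, 0], [-1, 0, 0, 0, 0]], "grip_force": 25}}

```text
time: 6.15
tcp_pos: [0.4744, -0.0946, 0.2088]
eef_rot: [0.825, 0.564, 0.0, 0.0]
ft_force: [-1.8, 0.1, 4.3]
grip_width: 0.0197
grip_force: 27.9
```

Call:
{"name": "move_arm", "arguments": {"commands": [[-1, 9, 0, 0, 0], [-1, 9, 0, 0, 0], [-1, 9, 0, 0, 0], [-1, 9, 0, 0, 0], [-1, 9, 0, 0, 0]]}}

```text
time: 6.78
tcp_pos: [0.4908, -0.0523, 0.2088]
eef_rot: [0.825, 0.564, -0.0, -0.0]
ft_force: [-2.2, -0.8, 5.8]
grip_width: 0.0195
grip_force: 28.2
```

Call:
{"name": "move_arm", "arguments": {"commands": [[-1, 2, 0, 0, 0], [-1, 2, 0, 0, 0], [-1, 2, 0, 0, 0], [-1, 0, 0, 0, 0]]}}

```text
time: 7.28
tcp_pos: [0.493, -0.0467, 0.2088]
eef_rot: [0.825, 0.565, -0.0, -0.0]
ft_force: [-1.6, 0.2, 5.9]
grip_width: 0.0197
grip_force: 28.2
```

Call:
{"name": "move_arm", "arguments": {"commands": [[-1, 1, 0, 0, 0], [-1, 1, 0, 0, 0], [-1, 1, 0, 0, 0]]}}

```text
time: 7.65
tcp_pos: [0.494, -0.0441, 0.2088]
eef_rot: [0.825, 0.565, -0.0, -0.0]
ft_force: [-2.0, -1.3, 6.5]
grip_width: 0.0196
grip_force: 28.2
```

Call:
{"name": "move_arm", "arguments": {"commands": [[-1, 1, 0, 0, 0], [-1, 1, 0, 0, 0]]}}

```text
time: 7.9
tcp_pos: [0.4946, -0.0426, 0.2088]
eef_rot: [0.825, 0.565, -0.001, 0.0]
ft_force: [-7.0, -12.8, 7.6]
grip_width: 0.0195
grip_force: 28.5
```

Call:
{"name": "move_arm", "arguments": {"commands": [[-1, 1, 0, 0, 0], [-1, 1, 0, 0, 0]]}}

```text
time: 8.15
tcp_pos: [0.4948, -0.0421, 0.2088]
eef_rot: [0.825, 0.565, -0.002, 0.001]
ft_force: [-12.9, -31.1, 10.7]
grip_width: 0.0197
grip_force: 28.8
```

Call:
{"name": "move_arm", "arguments": {"commands": [[-1, 1, 0, 0, 0], [-1, 1, 0, 0, 0]]}}

```text
time: 8.4
tcp_pos: [0.4953, -0.0413, 0.2088]
eef_rot: [0.825, 0.565, -0.003, 0.001]
ft_force: [-16.0, -42.4, 10.4]
grip_width: 0.0197
grip_force: 28.8
```

Call:
{"name": "move_arm", "arguments": {"commands": [[-1, -2, 0, 0, 0], [-1, -1, 0, 0, 0], [0, 0, 0, 0, 0], [0, 0, 0, 0, 0], [0, 0, 0, 0, 0]]}}

```text
time: 9.02
tcp_pos: [0.4951, -0.0412, 0.2086]
eef_rot: [0.825, 0.564, -0.0, -0.0]
ft_force: [-0.4, 0.2, -0.1]
grip_width: 0.043
grip_force: 0.0
```

Call:
{"name": "move_arm", "arguments": {"commands": [[1, 0, 0, -40, 0], [1, 0, 0, -40, 0], [1, 0, 0, -40, 0], [1, 0, 0, -40, 0], [1, 0, 0, 0, 0]]}}

```text
time: 9.65
tcp_pos: [0.4955, -0.0414, 0.3713]
eef_rot: [0.825, 0.564, 0.002, 0.002]
ft_force: [-0.5, 0.0, -0.4]
grip_width: 0.0855
grip_force: 0.0
```

```bash
python3 look.py 3 wrist scene side
```

```text
wrist [0.5189 0.0214 0.3404] [ 0.974  -0.1828 -0.0222  0.132 ]
wrist keeper_grip 0.58 [319.7 185.5] [ 0.4947 -0.0419  0.0515]
scene [ 1.0858 -0.2964  0.5941] [ 0.7789  0.4784 -0.2149 -0.3438]
scene lid_mid 0.87 [342.7 176.6] [0.5263 0.042  0.062 ]
scene case_foot 0.58 [342.6 192.8] [0.5292 0.0421 0.015 ]
scene keeper_grip 0.56 [304.6 181.1] [ 0.4898 -0.0368  0.0515]
scene mat_mid 0.88 [407.7 164. ] [0.4975 0.2558 0.004 ]
side [0.5087 0.5075 0.679 ] [-0.0412  0.9375 -0.3446  0.0243]
side lid_mid 0.85 [332.2 219.9] [0.5252 0.0434 0.062 ]
side case_foot 0.9 [332.3 233.3] [0.524  0.0446 0.015 ]
side keeper_grip 0.79 [348.7 195.7] [ 0.4928 -0.0352  0.0515]
side mat_mid 0.86 [336.9 333. ] [0.5021 0.2576 0.004 ]
{'time': np.float64(10.4), 'joint_pos': array([-0.1773,  0.2984,  1.8246, -0.0001,  1.0186,  0.194 ]), 'tcp_pos': array([ 0.4951, -0.0415,  0.3686]), 'eef_rot': array([ 0.8255,  0.5644, -0.    , -0.    ]), 'ft_force': array([-0.469 , -0.0407, -0.6898]), 'grip_width': np.float64(0.0852)}
```

View pics/wrist3.png

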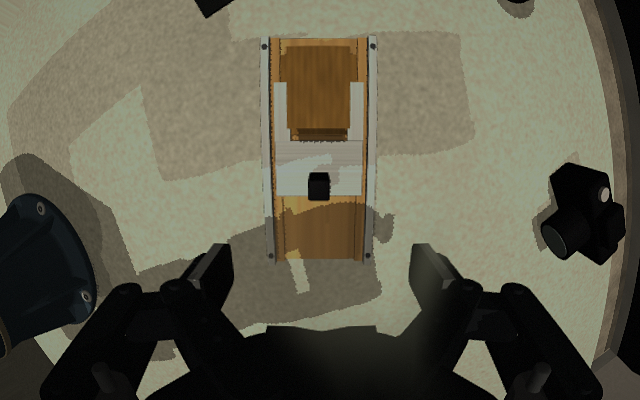

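The fork is at its stop, with tines on both sides of the lid and the handle at (319,186). The lid top at (319,88) is on the same line. Next I'll grip the lid.

Call:
{"name": "move_arm", "arguments": {"commands": [[1, 30, 0, 0, 0], [1, 30, 0, 0, 0], [1, 29, 0, 30, 0], [1, 0, 0, 35, 0], [1, 0, 0, 35, 0]]}}

```text
time: 11.02
tcp_pos: [0.5274, 0.0419, 0.2677]
eef_rot: [0.825, 0.565, 0.0, 0.0]
ft_force: [-0.1, 0.3, -0.2]
grip_width: 0.0852
grip_force: 0.0
```

Call:
{"name": "move_arm", "arguments": {"commands": [[1, 0, 0, 25, 0], [1, 0, 0, 0, 0]]}}

```text
time: 11.28
tcp_pos: [0.527, 0.0415, 0.2424]
eef_rot: [0.825, 0.564, -0.001, -0.001]
ft_force: [-0.6, 0.3, 0.1]
grip_width: 0.0856
grip_force: 0.0
```

```bash
python3 look.py 4 wrist
```

```text
wrist [0.5501 0.1043 0.2113] [ 0.9739 -0.1824 -0.0264  0.1323]
{'time': np.float64(11.525), 'joint_pos': array([-0.0095,  0.5374,  1.8281, -0.    ,  0.7741,  0.3618]), 'tcp_pos': array([0.5277, 0.0415, 0.2449]), 'eef_rot': array([0.8255, 0.5644, 0.0008, 0.0006]), 'ft_force': array([0.2213, 0.7784, 1.2273]), 'grip_width': np.float64(0.0852)}
```

View pics/wrist4.png

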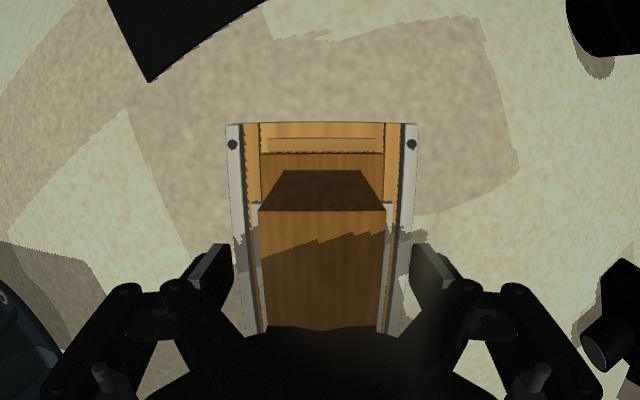

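The lid is centred between the pads, spanning columns 260–385 against 232–412 for the pads.

Call:
{"name": "move_arm", "arguments": {"commands": [[-1, 0, 0, 0, 0], [-1, 0, 0, 0, 0], [-1, 0, 0, 0, 0], [-1, 0, 0, 0, 0], [-1, 0, 0, 0, 0]], "grip_force": 50}}

```text
time: 12.15
tcp_pos: [0.5275, 0.0415, 0.2442]
eef_rot: [0.825, 0.564, 0.0, 0.0]
ft_force: [-2.0, 0.2, 5.7]
grip_width: 0.0472
grip_force: 52.4
```

Call:
{"name": "move_arm", "arguments": {"commands": [[-1, 0, 0, -2, 0], [-1, 0, 0, -3, 0], [-1, 0, 0, -4, 0], [-1, 0, 0, -4, 0]]}}

```text
time: 12.65
tcp_pos: [0.5271, 0.0415, 0.2565]
eef_rot: [0.825, 0.564, -0.001, -0.0]
ft_force: [-0.4, -0.8, -11.6]
grip_width: 0.0471
grip_force: 53.1
```

Call:
{"name": "move_arm", "arguments": {"commands": [[-1, 0, 0, -7, 0], [-1, 0, 0, -7, 0], [-1, 0, 0, -7, 0], [-1, 0, 0, -7, 0], [-1, 0, 0, -7, 0]]}}

```text
time: 13.28
tcp_pos: [0.5273, 0.0415, 0.2922]
eef_rot: [0.825, 0.564, -0.0, -0.0]
ft_force: [-0.6, -1.2, -10.6]
grip_width: 0.0472
grip_force: 53.1
```

Call:
{"name": "move_arm", "arguments": {"commands": [[-1, 0, 0, -7, 0], [-1, 0, 0, -7, 0], [-1, 0, 0, -7, 0], [-1, 0, 0, -7, 0], [-1, 0, 0, -7, 0]]}}

```text
time: 13.9
tcp_pos: [0.5279, 0.0415, 0.3282]
eef_rot: [0.825, 0.564, 0.001, 0.001]
ft_force: [0.2, -0.4, -1.3]
grip_width: 0.0476
grip_force: 54.2
```

Call:
{"name": "move_arm", "arguments": {"commands": [[-1, 0, 0, -8, 0], [-1, 0, 0, -8, 0], [-1, 0, 0, -8, 0], [-1, 0, 0, -8, 0], [-1, 0, 0, 0, 0]]}}

```text
time: 14.52
tcp_pos: [0.5275, 0.0415, 0.3594]
eef_rot: [0.825, 0.564, 0.0, 0.0]
ft_force: [0.5, 0.2, -1.4]
grip_width: 0.0472
grip_force: 54.2
```

```bash
python3 look.py 5 scene side wrist; python3 - <<'E'
import cv2,numpy as np
a=cv2.imread('pics/scene5.png')[110:260,220:470];b=cv2.imread('pics/side5.png')[130:400,240:460]
cv2.imwrite('pics/c5.png',np.hstack([cv2.resize(a,(500,300),interpolation=2),np.vstack([cv2.resize(b,(244,300),interpolation=2)])]))
E
```

```text
scene [ 1.0858 -0.2964  0.5941] [ 0.7789  0.4784 -0.2149 -0.3438]
scene lid_mid 0.82 [344.9 133. ] [0.3709 0.1363 0.062 ]
scene case_foot 0.75 [344.2 193.8] [0.534  0.0437 0.015 ]
scene keeper_grip 0.85 [305.5 181.7] [ 0.4926 -0.0358  0.0515]
scene mat_mid 0.81 [406.9 164.3] [0.4976 0.2531 0.004 ]
side [0.5087 0.5075 0.679 ] [-0.0412  0.9375 -0.3446  0.0243]
side lid_mid 0.64 [331.7 181.7] [ 0.5332 -0.0653  0.062 ]
side case_foot 0.81 [330.5 234.3] [0.5277 0.0476 0.015 ]
side keeper_grip 0.81 [346.1 195.1] [ 0.4987 -0.0365  0.0515]
side mat_mid 0.87 [341.4 333.5] [0.4938 0.2578 0.004 ]
wrist [0.5506 0.1043 0.3276] [ 0.974  -0.1826 -0.0249  0.1321]
wrist mat_mid 0.74 [223.9   9.6] [0.4968 0.254  0.004 ]
{'time': np.float64(15.275), 'joint_pos': array([-0.0096,  0.367 ,  1.7533,  0.    ,  1.0213,  0.3618]), 'tcp_pos': array([0.5274, 0.0415, 0.3587]), 'eef_rot': array([0.8255, 0.5644, 0.    , 0.    ]), 'ft_force': array([ 0.7104, -1.0256, -1.3577]), 'grip_width': np.float64(0.0475)}
```

View pics/c5.png

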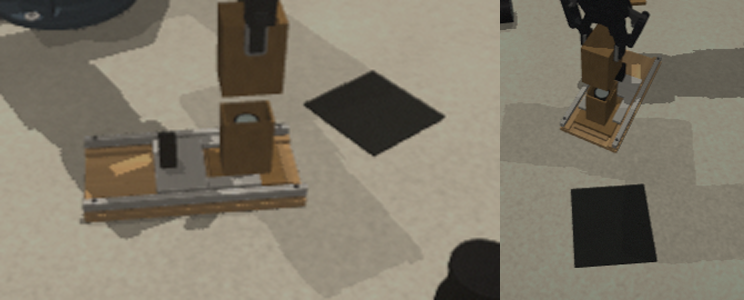

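View pics/wrist5.png

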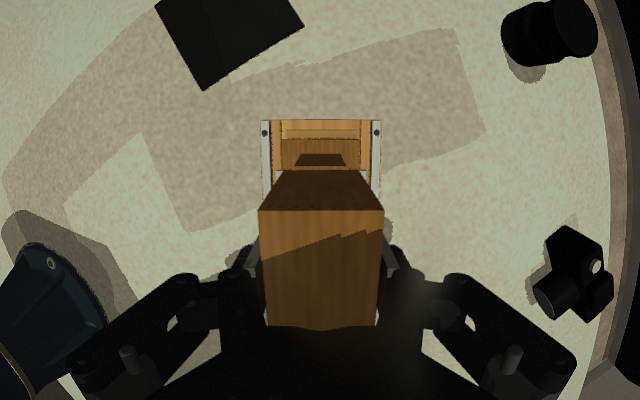

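The lid is clear and upright. The base, with the lens in it, is still seated and the fork is in. I'll get the mat centre from its four corners.

```bash
python3 - <<'E'
from h import *
np.set_printoptions(precision=4,suppress=True)
for n,c in(("scene",(407,165)),("side",(340,333))):
    f=grab(n);m=(f["pixels"].max(axis=2)<50).astype(np.uint8)
    m=cv2.morphologyEx(m,cv2.MORPH_OPEN,np.ones((3,3)))
    _,l=cv2.connectedComponents(m);k=(l==l[c[1],c[0]]).astype(np.uint8)
    ct=max(cv2.findContours(k,0,1)[0],key=cv2.contourArea)
    P=np.array([onz(f,p[0].astype(float),.004)[:2] for p in ct],np.float32)
    print(n,cv2.minAreaRect(P*1000))
E
```

```text
scene ((499.6887512207031, 249.22409057617188), (127.72708129882812, 127.47743225097656), 9.025293350219727)
side ((496.4676513671875, 252.747802734375), (128.25973510742188, 128.8101348876953), 9.147168159484863)
```

Call:
{"name": "move_arm", "arguments": {"commands": [[-1, 20, -11, 0, 0], [-1, 30, -17, 0, 0], [-1, 30, -17, 0, 0], [-1, 30, -17, 0, 0], [-1, 30, -17, 0, 0]]}}

```text
time: 16.0
tcp_pos: [0.5043, 0.2017, 0.3588]
eef_rot: [0.825, 0.564, 0.0, 0.0]
ft_force: [-0.4, -0.1, -0.9]
grip_width: 0.0471
grip_force: 54.2
```

Call:
{"name": "move_arm", "arguments": {"commands": [[-1, 30, -17, 0, 0], [-1, 15.5, -7.6, 0, 0], [-1, 0, 0, 25, 0], [-1, 0, 0, 35, 0], [-1, 0, 0, 30, 0]]}}

```text
time: 16.62
tcp_pos: [0.4982, 0.2515, 0.2676]
eef_rot: [0.826, 0.564, -0.0, 0.0]
ft_force: [-0.2, 0.3, -2.1]
grip_width: 0.0475
grip_force: 54.2
```

Call:
{"name": "move_arm", "arguments": {"commands": [[-1, 0, 0, 20, 0], [-1, 0, 0, 10, 0], [-1, 0, 0, 4, 0], [-1, 0, 0, 0, 0]]}}

```text
time: 17.12
tcp_pos: [0.4983, 0.2519, 0.2351]
eef_rot: [0.826, 0.564, 0.0, 0.0]
ft_force: [-0.2, 0.2, -1.1]
grip_width: 0.047
grip_force: 54.2
```

```bash
python3 look.py 6 side scene; python3 - <<'E'
import cv2,numpy as np
a=cv2.imread('pics/scene6.png')[90:240,240:490];b=cv2.imread('pics/side6.png')[130:400,240:460]
cv2.imwrite('pics/c6.png',np.hstack([cv2.resize(a,(500,300),interpolation=2),cv2.resize(b,(244,300),interpolation=2)]))
E
```

```text
side [0.5087 0.5075 0.679 ] [-0.0412  0.9375 -0.3446  0.0243]
side lid_mid 0.89 [341.  317.3] [0.4971 0.2515 0.062 ]
side mat_mid 0.97 [337.3 333.3] [0.5013 0.2581 0.004 ]
scene [ 1.0858 -0.2964  0.5941] [ 0.7789  0.4784 -0.2149 -0.3438]
scene lid_mid 0.82 [412.5 147.7] [0.5065 0.2528 0.062 ]
scene case_foot 0.85 [343.3 187.7] [0.514  0.0525 0.015 ]
scene keeper_grip 0.94 [303.4 176.6] [ 0.4738 -0.0323  0.0515]
scene keeper_grip 0.66 [408.6 150.4] [0.5001 0.2476 0.0515]
scene mat_mid 0.86 [407.7 165.8] [0.5038 0.2511 0.004 ]
{'time': np.float64(17.625), 'joint_pos': array([0.3849, 0.5943, 1.7541, 0.    , 0.793 , 0.7562]), 'tcp_pos': array([0.4981, 0.2519, 0.2348]), 'eef_rot': array([0.8255, 0.5644, 0.0001, 0.    ]), 'ft_force': array([ 0.1417,  1.3684, -1.194 ]), 'grip_width': np.float64(0.0475)}
```

View pics/c6.png

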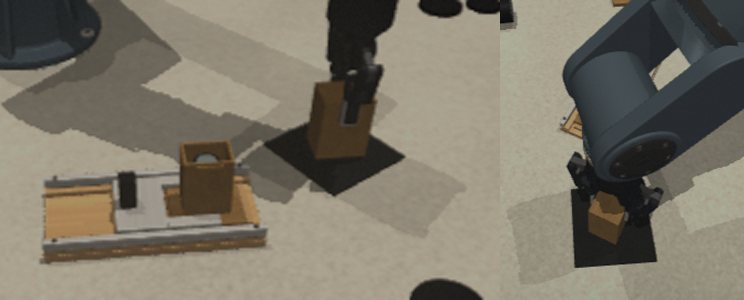

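The lid is centred about 6 mm above the mat, and the base and fork haven't moved. I'll lower it slowly until it touches.

Call:
{"name": "move_arm", "arguments": {"commands": [[-1, 0, 0, 2, 0], [-1, 0, 0, 1, 0], [-1, 0, 0, 1, 0], [-1, 0, 0, 0, 0]]}}

```text
time: 18.12
tcp_pos: [0.4981, 0.2519, 0.2306]
eef_rot: [0.825, 0.564, -0.0, -0.0]
ft_force: [0.8, 0.8, -0.4]
grip_width: 0.0475
grip_force: 54.2
```

Call:
{"name": "move_arm", "arguments": {"commands": [[-1, 0, 0, 1, 0], [-1, 0, 0, 0, 0]]}}

```text
time: 18.38
tcp_pos: [0.4981, 0.2519, 0.2296]
eef_rot: [0.825, 0.564, -0.0, -0.0]
ft_force: [0.4, -0.0, -2.2]
grip_width: 0.0471
grip_force: 54.2
```

Call:
{"name": "move_arm", "arguments": {"commands": [[-1, 0, 0, 0.7, 0], [-1, 0, 0, 0, 0]]}}

```text
time: 18.62
tcp_pos: [0.4981, 0.2519, 0.2289]
eef_rot: [0.825, 0.564, -0.0, -0.0]
ft_force: [1.2, -0.1, -0.7]
grip_width: 0.0475
grip_force: 54.2
```

Call:
{"name": "move_arm", "arguments": {"commands": [[-1, 0, 0, 0.5, 0], [-1, 0, 0, 0, 0]]}}

```text
time: 18.88
tcp_pos: [0.4981, 0.2519, 0.2285]
eef_rot: [0.825, 0.564, -0.0, -0.0]
ft_force: [0.1, -0.3, -0.6]
grip_width: 0.0475
grip_force: 54.2
```

Call:
{"name": "move_arm", "arguments": {"commands": [[-1, 0, 0, 0.5, 0], [-1, 0, 0, 0, 0]]}}

```text
time: 19.12
tcp_pos: [0.4982, 0.2519, 0.2283]
eef_rot: [0.825, 0.564, 0.0, 0.0]
ft_force: [-1.2, -0.7, 3.7]
grip_width: 0.0472
grip_force: 54.9
```

Call:
{"name": "move_arm", "arguments": {"commands": [[-1, 0, 0, 0.4, 0], [-1, 0, 0, 0, 0]]}}

```text
time: 19.38
tcp_pos: [0.4982, 0.2519, 0.2282]
eef_rot: [0.825, 0.564, 0.0, 0.0]
ft_force: [-3.7, -1.2, 9.4]
grip_width: 0.0472
grip_force: 55.7
```

Call:
{"name": "move_arm", "arguments": {"commands": [[-1, 0, 0, -0.6, 0], [0.5, 0, 0, 0, 0], [1, 0, 0, 0, 0], [1, 0, 0, 0, 0], [1, 0, 0, 0, 0]], "grip_force": 20}}

```text
time: 20.0
tcp_pos: [0.4981, 0.2519, 0.2281]
eef_rot: [0.825, 0.564, -0.0, -0.0]
ft_force: [0.2, 0.5, 0.1]
grip_width: 0.0853
grip_force: 0.0
```

Call:
{"name": "move_arm", "arguments": {"commands": [[1, 0, 0, -15, 0], [1, 0, 0, -30, 0], [1, 0, 0, -40, 0], [1, 0, 0, -40, 0], [1, 0, 0, -40, 0]]}}

```text
time: 20.62
tcp_pos: [0.4978, 0.2518, 0.3957]
eef_rot: [0.825, 0.564, 0.001, 0.0]
ft_force: [-0.1, 0.1, 0.1]
grip_width: 0.0852
grip_force: 0.0
```

```bash
python3 look.py 7 side scene; python3 - <<'E'
import cv2,numpy as np
a=cv2.imread('pics/scene7.png')[90:240,240:490];b=cv2.imread('pics/side7.png')[130:400,240:460]
cv2.imwrite('pics/c7.png',np.hstack([cv2.resize(a,(500,300),interpolation=2),cv2.resize(b,(244,300),interpolation=2)]))
E
```

```text
side [0.5087 0.5075 0.679 ] [-0.0412  0.9375 -0.3446  0.0243]
side lid_mid 0.9 [339.7 320.3] [0.499  0.2569 0.062 ]
side case_foot 0.61 [330.2 233.5] [0.5285 0.0455 0.015 ]
side mat_mid 0.59 [342.7 334.7] [0.4914 0.2598 0.004 ]
scene [ 1.0858 -0.2964  0.5941] [ 0.7789  0.4784 -0.2149 -0.3438]
scene lid_mid 0.91 [410.3 148.3] [0.5061 0.2463 0.062 ]
scene case_foot 0.6 [345.5 191.9] [0.5296 0.0497 0.015 ]
scene keeper_grip 0.63 [304.1 178.6] [ 0.4811 -0.034   0.0515]
scene mat_mid 0.72 [406.9 164.6] [0.4987 0.2524 0.004 ]
{'time': np.float64(21.125), 'joint_pos': array([ 0.3848,  0.3786,  1.6434, -0.    ,  1.121 ,  0.7562]), 'tcp_pos': array([0.4981, 0.2519, 0.3925]), 'eef_rot': array([ 0.8255,  0.5644, -0.0007, -0.0002]), 'ft_force': array([ 0.1354, -0.214 , -0.3205]), 'grip_width': np.float64(0.0855)}
```

View pics/c7.png

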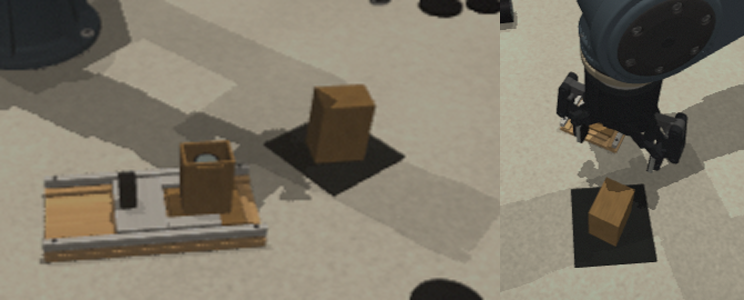

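The lid stands upright in the middle of the mat, the base is seated with the fork in, and the gripper is clear.

```bash
python3 -c "
from workcell import arm
print(arm.hand_in())"
```

```text
the job is handed in; nothing more can be done
None
```

I handed the job in at about 21 s: the fork was pushed to its stop first, then the lid was drawn off and set upright in the middle of the mat, with the base still seated and the fork in; the verdict wasn't reported back.

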